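# Assemble the tiered key stand on the hall bench

### The arm

A 7-joint arm with a two-finger parallel gripper is mounted at the origin on the work surface. World frame = base frame: x ahead of the robot, y to its left, z up, the work surface at z = 0. Lengths are in m, angles in degrees, forces in N, time in s.
With the tool pointing down it reaches from about 0.35 to 0.9 m from the base axis. Payload 8.1 kg.
Tool frame: the origin (TCP) lies at the very end of the fingers, on their centre line; the grasp point (between the pads) lies 19 mm behind it (bot.grip_point_offset is the distance from the TCP to the grasp point, in m); z points along the fingers, y is the line along which they close (so a half turn about z gives the same grasp; the last joint's range is limited). The gripper opens to 85 mm and grips with 20 to 120 N. Pads are 22 mm wide; open, the fingers measure 114 mm over their backs; the gripper's body (76 mm by 85 mm) begins 54 mm behind the grasp point. The pads swing forward as they close: fully open they stand 13 mm farther back than shut.
Start: joints at [60.642, 24.895, 1.432, 90.138, -0.665, 64.973, -4.303], TCP at [0.249, -0.573, 0.231] pointing down, gripper open.
Joint ranges: [-149.89, 149.89], [-25.12, 119.58], [-72.63, 75.52], [4.76, 147.25], [-75.54, 255.54], [6.69, 114.76], [-157.13, 157.13]. Speed limits (degrees/s): [127.2, 127.2, 172.46, 172.46, 180, 180, 180].

### API

Orientations are given as a 3x3 rotation matrix whose columns are the frame's x, y, z axes.
In Python, from station import bot, grab_frame, calibration gives the robot as it stands.
- The arm moves only by the shell command python3 -m jog 'ROWS'. ROWS is JSON, a list of rows, each an object with "hand": the gripper command: -1 is shut, 1 is fully open, values between are in proportion; "linear": the shift along the tool's x, y, z in cm, a list of three; "yaw": the turn about the tool's z in degrees. A call has exactly 10 rows; each row is the pose to reach, as a shift and turn from the pose commanded when the call began, along the tool's axes at that moment; what a row does not reach only later rows make up. A row lasts 1/8 s, in which the tool goes at most 62.5 mm and 10.7 degrees, less where a joint would pass 70% of its speed; a pose out of reach is approached as far as the arm can. A call with a gripper value outside its range is refused whole. The fingers move at their own pace and stop on an object; the grip force is fixed at half the most. Time passes only in rows, so rows that repeat a pose let the fingers close, or fill a call up. It gives the time, the measured TCP pose, the force, the opening and the grip force at its end, in the units of the state.
- bot.sense(): the state, without advancing time (a new reading comes with each control period).
- grab_frame(name): name is "scene" or "top" or "wrist"; returns (picture, depth): 480x640x3 uint8, red, green, blue; 480x640 float32, m along the optical axis (not along the pixel's ray), 0 where there is no reading.
- calibration(name): a dict with "fx", "fy", "cx", "cy" (pixels), "cam_to_world" (4x4, takes a point from camera to world coordinates). Camera axes: x right, y down, z forward; pixel columns grow to the right and rows downward; lengths in m; the calibration is good to about 2 mm. A picture is of the moment at which its call begins: read the wrist's pose just before it. calibration takes no time and is no camera call; for the wrist camera it gives the pose at the moment of the call.
- bot.hand_in(): hands the job in; it is judged then, once.
The state is a dict: "time_s": time; "joint_pos": joint angles; "dq": joint speeds; "tau": joint torques, N m; "position": TCP position; "tool_rot": TCP orientation; "contact_force": force on the tool from outside, world axes, zero at the start; "torque": the same for the moment, N m; "gripper_width": opening from 0.0 (shut) to 1.0 (fully open); "gripper_force": force on a finger pad.
Only numpy, scipy, OpenCV 4.12 (cv2) and the standard library are available. Lean on these libraries where they do the work, as an engineer would, in place of code of your own. Each camera call takes 0.05 s, during which the arm holds its last target. There are 200 camera calls.

### The job

Put the tiered key stand together on the round black rubber mat, one piece at a time from the bottom up: the largest dish centred on the mat, then the middle-sized dish on its post, then the smallest dish, and last the white egg-shaped key holder on top, each seated fully down over the pin of the piece below and standing level. Do not tip the egg over on the way, and leave the basket, the shoe horn and the two cycling clips where they are.

Things in the scene. Friction and masses are not known exactly. Their poses are not given: they have to be found in the camera images.
- mat: Round black rubber mat, 120 mm across and 5 mm thick, fixed to the bench top. Origin at the centre of its underside, z up; its top is 5 mm above the origin.
- dish_l_mid (a point): Largest of 3 aluminium dishes, 140 mm across, dark wooden post in the middle. Heights from its underside, mm: foot ring 0-12 (60 across, bore 24 wide, 12 deep), dish floor 16, rim 22, post 36 across 16-66, steel pin 14 across, tapered, 66-76. The bore of the next piece drops over the pin, its foot rests on the post's flat top: each stands 66 higher. Point: on the axis, 38 up; z up. Loose, 0.15-0.45 kg.
- dish_m_mid (a point): Middle-sized of 3 aluminium dishes, 114 mm across, dark wooden post in the middle. Heights from its underside, mm: foot ring 0-12 (60 across, bore 24 wide, 12 deep), dish floor 16, rim 22, post 36 across 16-66, steel pin 14 across, tapered, 66-76. The bore of the next piece drops over the pin, its foot rests on the post's flat top: each stands 66 higher. Point: on the axis, 38 up; z up. Loose, 0.15-0.45 kg.
- dish_s_mid (a point): Smallest of 3 aluminium dishes, 90 mm across, dark wooden post in the middle. Heights from its underside, mm: foot ring 0-12 (60 across, bore 24 wide, 12 deep), dish floor 16, rim 22, post 36 across 16-66, steel pin 14 across, tapered, 66-76. The bore of the next piece drops over the pin, its foot rests on the post's flat top: each stands 66 higher. Point: on the axis, 38 up; z up. Loose, 0.15-0.45 kg.
- egg_mid (a point): White ceramic egg-shaped key holder, blunt end down, 60 mm across at its widest (34 mm up), 78 mm high, 93 mm with the steel key peg on top. Flat foot 44 mm across with a 24 mm bore, 12 mm deep, that drops over a dish's pin; seated, its point is 66 mm above the smallest dish's point. Point: on the axis, 38 mm above the foot; z up. Loose, 0.16-0.25 kg.
- clip_a: Bystander, leave alone: grey plastic cycling clip, an open C-shaped band 66 mm across and 14 mm high, lying on the bench nearest the robot. Origin at the centre of its underside.
- clip_b: Bystander, leave alone: the other grey plastic cycling clip, same shape and size, lying farther out on the right. Origin at the centre of its underside.
- shoe_horn: Bystander, leave alone: chrome shoe horn 220 mm long, 50 mm wide, 10 mm high, lying beyond the work, its own x along its length. Origin at the middle of its underside.
- basket: Bystander, leave alone: grey woven-look open plastic basket, 130 x 200 mm (its x, y) and 80 mm high, empty, beyond the work on the right. Origin at the centre of its underside.
There are look-alikes about, which are no part of the job. What is shaped like the part that bears dish_s_mid but red or yellow is not meant. Leave any orange or yellow look-alike of the part that bears dish_m_mid alone.

How it is judged (in metres and radians):
On the way, in this order (a step that is already met when the one before it is completed fails the run):
1. the largest dish stands on the black rubber mat, let go (horizontal distance between dish_l_mid and mat below 0.015 m and z of dish_l_mid in the frame of mat between 0.039 and 0.047 m and angle between dish_l_mid's own z axis and vertical below 0.08 rad and contact force between dish_l and the fingers below 0.1 N and linear speed of dish_l below 0.03 m/s), for 0.2 s.
2. the middle dish is seated on the largest dish's post, let go (horizontal distance between dish_l_mid and mat below 0.015 m and z of dish_l_mid in the frame of mat between 0.039 and 0.047 m and angle between each of dish_l_mid, dish_m_mid's own z axis and vertical below 0.08 rad and horizontal distance between dish_m_mid and dish_l_mid below 0.009 m and z of dish_m_mid in the frame of dish_l_mid between 0.062 and 0.07 m and contact force between dish_m and the fingers below 0.1 N and linear speed of dish_m below 0.03 m/s), for 0.2 s.
3. the smallest dish is seated on the middle dish's post, let go (horizontal distance between dish_l_mid and mat below 0.015 m and z of dish_l_mid in the frame of mat between 0.039 and 0.047 m and angle between each of dish_l_mid, dish_m_mid, dish_s_mid's own z axis and vertical below 0.08 rad and horizontal distance between dish_m_mid and dish_l_mid below 0.009 m and z of dish_m_mid in the frame of dish_l_mid between 0.062 and 0.07 m and horizontal distance between dish_s_mid and dish_m_mid below 0.009 m and z of dish_s_mid in the frame of dish_m_mid between 0.062 and 0.07 m and contact force between dish_s and the fingers below 0.1 N and linear speed of dish_s below 0.03 m/s), for 0.2 s.
4. the egg is seated on the smallest dish's post, let go (horizontal distance between dish_l_mid and mat below 0.015 m and z of dish_l_mid in the frame of mat between 0.039 and 0.047 m and angle between each of dish_l_mid, dish_m_mid, dish_s_mid, egg_mid's own z axis and vertical below 0.08 rad and horizontal distance between dish_m_mid and dish_l_mid below 0.009 m and z of dish_m_mid in the frame of dish_l_mid between 0.062 and 0.07 m and horizontal distance between dish_s_mid and dish_m_mid below 0.009 m and z of dish_s_mid in the frame of dish_m_mid between 0.062 and 0.07 m and horizontal distance between egg_mid and dish_s_mid below 0.009 m and z of egg_mid in the frame of dish_s_mid between 0.062 and 0.07 m and contact force between egg and the fingers below 0.1 N and linear speed of egg below 0.03 m/s), for 0.2 s.
At the end, for the whole second after the job is handed in: The largest dish stands level on the black rubber mat, centred within 15 mm; the middle dish, the smallest dish and the egg are each seated on the post of the piece below, within 9 mm of its axis, fully down (within 4 mm of 66 mm higher) and upright within 0.08 rad; all are let go and at rest (all of step 4 and contact force between each of dish_l, dish_m, dish_s and the fingers below 0.1 N and linear speed of each of dish_l, dish_m, dish_s below 0.03 m/s); the robot touches nothing.
It fails at once if the egg is tipped over (tilted more than 0.7 rad) (angle between egg_mid's own z axis and vertical above 0.7 rad).
It fails at once if a bystander (clip, shoe horn or basket) is moved more than 30 mm (distance of any of clip_a, clip_b, shoe_horn, basket from where it was at the start of the episode above 0.03 m).
It also fails if it takes over 115 s, if anything falls off the work surface, if the arm or the gripper's body presses on something with over 40 N, if the wrist force passes 120 N, or if a joint passes its speed limit or range.

## Working session

There is one attempt and no reset: what is moved stays moved. The work goes in short steps, Python scripts to look and compute and a shell command to move; the robot and the scene stay as the last step left them, time stands still between calls to the robot, and variables do not carry over. Pictures are saved under pics/ and viewed, at most 14 in all, crops included, and the job is handed in when it is done.

```bash
ls; mkdir -p pics; python3 - <<'E'
from station import bot, grab_frame, calibration
import cv2,numpy as np
s=bot.sense();print(s['time_s'],s['position'],np.round(s['tool_rot'],3),s['gripper_width'],bot.grip_point_offset)
for n in("top","scene"):
    p,d=grab_frame(n);cv2.imwrite(f"pics/{n}0.png",p[:,:,::-1]);np.save(f"pics/{n}0.npy",d)
    c=calibration(n);print(n,c['fx'],c['cx'],c['cy'],np.round(c['cam_to_world'],3))
E
```

```text
pics
0.0 [ 0.24877514 -0.57282665  0.23053359] [[ 0.917  0.398 -0.001]
 [ 0.398 -0.917  0.001]
 [-0.    -0.002 -1.   ]] 1.0004797892359232 0.0187
top 612.1821305506445 317.3921866045943 233.8067482208966 [[ 1.400e-02 -9.980e-01  5.600e-02  3.920e-01]
 [-1.000e+00 -1.400e-02 -1.000e-03 -8.200e-02]
 [ 2.000e-03 -5.600e-02 -9.980e-01  1.451e+00]
 [ 0.000e+00  0.000e+00  0.000e+00  1.000e+00]]
scene 509.76645940269015 319.3984204846279 245.52629413736955 [[-0.615  0.651 -0.445  0.976]
 [ 0.788  0.511 -0.343  0.333]
 [ 0.004 -0.562 -0.827  1.017]
 [ 0.     0.     0.     1.   ]]
```

View pics/top0.png

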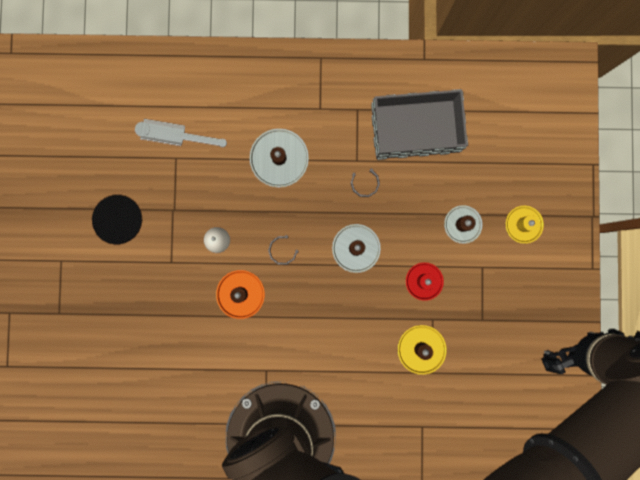

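View pics/scene0.png

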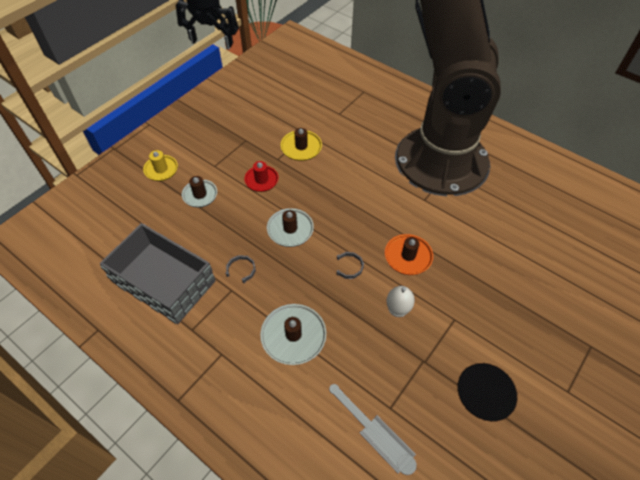

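The top view shows the silver dishes, the egg and the mat:
- largest dish, about (279,158)
- middle dish, about (356,248)
- smallest dish, about (463,225)
- egg, (216,240)
- mat, (117,219)

Four pieces could be mistaken for them: orange (240,294) and large yellow (422,349) resemble the middle dish, and red (424,281) and small yellow (525,224) resemble the smallest. I'm choosing the silver ones.

```bash
cat > h.py <<'E'
import cv2,numpy as np
from station import bot, grab_frame, calibration
def ray(cal,u,v,z):
    T=np.array(cal['cam_to_world']);d=T[:3,:3]@[(u-cal['cx'])/cal['fx'],(v-cal['cy'])/cal['fy'],1]
    o=T[:3,3];return o+d*(z-o[2])/d[2]
def blob(mask,u,v):
    cs,_=cv2.findContours(mask,cv2.RETR_EXTERNAL,cv2.CHAIN_APPROX_NONE)
    c=[c for c in cs if cv2.contourArea(c)>60 and cv2.pointPolygonTest(c,(float(u),float(v)),False)>=0]
    return cv2.convexHull(max(c,key=cv2.contourArea)) if c else None
def circ(cal,mask,u,v,z):
    "hull of blob cast onto plane z, fitted circle: centre x,y and mean diameter"
    h=blob(mask,u,v)
    if h is None: return None
    P=np.array([ray(cal,*p,z)[:2] for p in h[:,0,:]+0.0])
    (cx,cy),ax,_=cv2.fitEllipse((P*1000).astype(np.float32))
    return np.round([cx,cy,*ax],1)
def masks(bgr):
    hsv=cv2.cvtColor(bgr,cv2.COLOR_BGR2HSV)
    light=cv2.inRange(hsv,(0,0,110),(179,70,255)); dark=cv2.inRange(hsv,(0,0,0),(179,255,50))
    return light,dark
E
python3 - <<'E'
from h import *
seeds={'top':dict(L=(262,170),M=(345,260),S=(455,235),egg=(214,238),mat=(117,219)),
'scene':dict(L=(293,350),M=(290,237),S=(198,200),egg=(400,302),mat=(487,391))}
zz=dict(L=.022,M=.022,S=.022,egg=.034,mat=.005)
for n in seeds:
    b=cv2.imread(f'pics/{n}0.png');d=np.load(f'pics/{n}0.npy');cal=calibration(n);l,k=masks(b)
    for o,(u,v) in seeds[n].items():
        m=k if o=='mat' else cv2.morphologyEx(l,cv2.MORPH_CLOSE,np.ones((3,3)))
        print(n,o,circ(cal,m,u,v,zz[o]),'depth z mm',end=' ')
        T=np.array(cal['cam_to_world']);D=d[v,u];print(np.round(1000*(T@[(u-cal['cx'])/cal['fx']*D,(v-cal['cy'])/cal['fy']*D,D,1])[2]))
for o,(u,v) in dict(L=(279,156),M=(356,248),S=(465,224)).items(): # post tops
    print(o,np.round(1000*ray(calibration('top'),u,v,.07)))
b=cv2.imread('pics/top0.png')
cv2.imwrite('pics/crop0.png',cv2.resize(b[120:320,80:500],None,fx=1.9,fy=1.9,interpolation=cv2.INTER_CUBIC))
E
```

```text
top L [651.   11.2 138.6 139.1] depth z mm 17.0
top M [ 440.6 -173.1  112.8  113.5] depth z mm 18.0
top S [ 500.2 -423.    89.1   89.5] depth z mm 10.0
top egg [454.5 151.2  56.5  59.9] depth z mm 93.0
top mat [501.5 393.3 114.9 116. ] depth z mm 9.0
scene L [651.2  13.6 139.1 139.7] depth z mm 14.0
scene M [ 441.1 -170.4  113.5  116.2] depth z mm 17.0
scene S [ 501.3 -419.6   89.2   90.5] depth z mm 20.0
scene egg [453.9 151.8  58.9  77.8] depth z mm 64.0
scene mat [503.  395.8 116.  116.4] depth z mm 5.0
L [646.   7.  70.]
M [ 439. -170.   70.]
S [ 496. -416.   70.]
```

View pics/crop0.png

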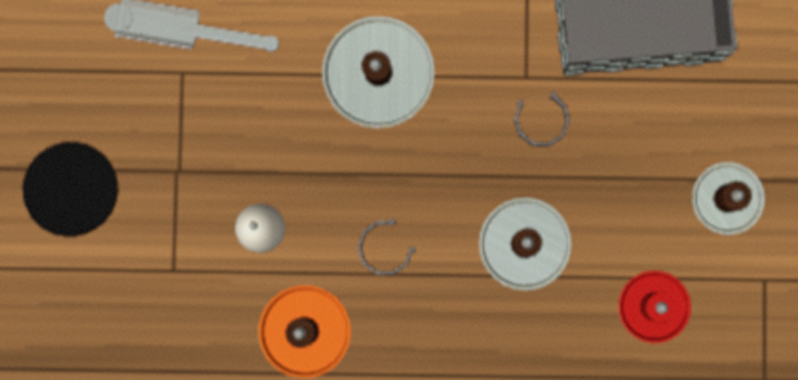

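The crop and measured diameters (139/113/89 mm for the dishes, 116 mm for the mat) match the silver dishes and the mat. The egg is at about (454,151) mm. I'm starting the move and squaring the tool with the world axes.

```bash
python3 -m jog '[{"hand":1,"linear":[4,-2.5,0],"yaw":3},{"hand":1,"linear":[9,-5.6,0],"yaw":8},{"hand":1,"linear":[14,-8.8,0],"yaw":13},{"hand":1,"linear":[19,-11.9,0],"yaw":18},{"hand":1,"linear":[24,-15,0],"yaw":23.5},{"hand":1,"linear":[29,-18.1,0],"yaw":23.5},{"hand":1,"linear":[34,-21.3,0],"yaw":23.5},{"hand":1,"linear":[39,-24.4,0],"yaw":23.5},{"hand":1,"linear":[42,-26.3,0],"yaw":23.5},{"hand":1,"linear":[43,-27,0],"yaw":23.5}]'; python3 -c "
from h import *;s=bot.sense();print(s['position'],s['tool_rot'].round(3) if hasattr(s['tool_rot'],'round') else s['tool_rot'],s['joint_pos'])"
```

```text
time_s: 1.35
position: [0.5367, -0.1518, 0.2309]
tool_rot: [[1.0, 0.003, -0.0], [0.003, -1.0, 0.001], [-0.0, -0.001, -1.0]]
contact_force: [0.2, 0.0, -0.3]
gripper_width: 1.002
gripper_force: 0.0
[ 0.53671907 -0.15176455  0.23087813] [[ 1.     0.003 -0.   ]
 [ 0.003 -1.     0.001]
 [-0.    -0.001 -1.   ]] [ 14.48709756  19.00430977  -5.48223311  99.28842929   1.96952011
  61.83653974 -81.43987656]
```

```bash
python3 -m jog '[{"hand":1,"linear":[2.5,-3.5,0],"yaw":0.2},{"hand":1,"linear":[5.5,-7.5,1],"yaw":0.2},{"hand":1,"linear":[8.5,-12,3],"yaw":0.2},{"hand":1,"linear":[10.5,-15,5],"yaw":0.2},{"hand":1,"linear":[11.4,-16.4,7],"yaw":0.2},{"hand":1,"linear":[11.4,-16.4,8],"yaw":0.2},{"hand":1,"linear":[11.4,-16.4,8],"yaw":0.2},{"hand":1,"linear":[11.4,-16.4,8],"yaw":0.2},{"hand":1,"linear":[11.4,-16.4,8],"yaw":0.2},{"hand":1,"linear":[11.4,-16.4,8],"yaw":0.2}]'; python3 - <<'E'
from h import *
cal=calibration('wrist');p,d=grab_frame('wrist');cv2.imwrite('pics/w1.png',p[:,:,::-1]);print(np.round(cal['cam_to_world'],3),cal['fx'],cal['cx'],cal['cy'])
E
```

```text
time_s: 2.6
position: [0.6501, 0.0092, 0.152]
tool_rot: [[1.0, -0.004, 0.001], [-0.004, -1.0, -0.0], [0.001, 0.0, -1.0]]
contact_force: [0.4, -0.5, -0.3]
gripper_width: 1.002
gripper_force: 0.0
[[-0.004 -0.962 -0.273  0.721]
 [-1.     0.003  0.002  0.009]
 [-0.001  0.273 -0.962  0.296]
 [ 0.     0.     0.     1.   ]] 354.19788239064707 317.621285647116 231.1167366734344
```

View pics/w1.png

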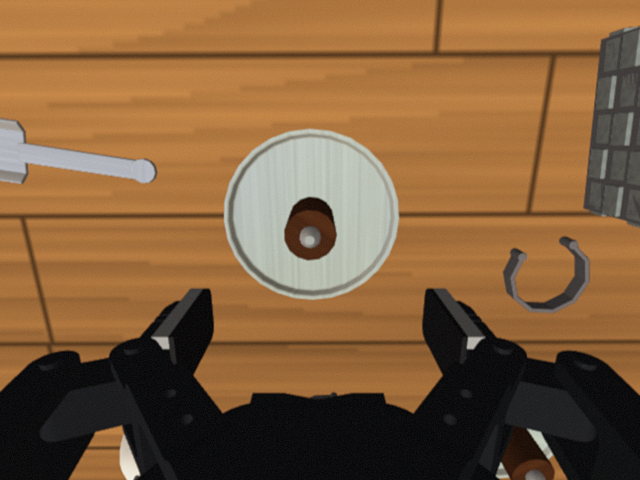

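The wrist view shows the big dish at (311,213) and its pin tip at (310,238). I'm measuring it from here.

```bash
cat >> h.py <<'E'
def look(name,seeds):
    "seeds: list of (u,v,z,'l'|'d') ; prints fitted circles in mm"
    s=bot.sense();cal=calibration(name);p,d=grab_frame(name);b=np.ascontiguousarray(p[:,:,::-1])
    l,k=masks(b);l=cv2.morphologyEx(l,cv2.MORPH_CLOSE,np.ones((3,3)))
    print('t',round(s['time_s'],2),'tcp',np.round(1000*np.array(s['position']),1))
    for u,v,z,c in seeds: print(name,(u,v,z),circ(cal,l if c=='l' else k,u,v,z))
    return b,d,cal
E
python3 - <<'E'
from h import *
b,d,cal=look('wrist',[(311,160,.022,'l')])
print('pin',np.round(1000*ray(cal,310,238,.075),1))
E
```

```text
t 2.65 tcp [650.1   9.4 151.8]
wrist (311, 160, 0.022) [652.9  15.1 139.  139.1]
pin [653.7  14.7  75. ]
```

```bash
python3 -m jog '[{"hand":1,"linear":[0.2,-0.5,3],"yaw":0},{"hand":1,"linear":[0.2,-0.5,6],"yaw":0},{"hand":1,"linear":[0.2,-0.5,9],"yaw":0},{"hand":1,"linear":[0.2,-0.5,11],"yaw":0},{"hand":1,"linear":[0.2,-0.5,12.4],"yaw":0},{"hand":1,"linear":[0.2,-0.5,12.4],"yaw":0},{"hand":1,"linear":[0.2,-0.5,12.4],"yaw":0},{"hand":1,"linear":[0.2,-0.5,12.4],"yaw":0},{"hand":-1,"linear":[0.2,-0.5,12.4],"yaw":0},{"hand":-1,"linear":[0.2,-0.5,12.4],"yaw":0}]'; python3 -m jog '[{"hand":-1,"linear":[0,0,0],"yaw":0},{"hand":-1,"linear":[0,0,0],"yaw":0},{"hand":-1,"linear":[0,0,0],"yaw":0},{"hand":-1,"linear":[0,0,0],"yaw":0},{"hand":-1,"linear":[0,0,0],"yaw":0},{"hand":-1,"linear":[0,0,0],"yaw":0},{"hand":-1,"linear":[0,0,0],"yaw":0},{"hand":-1,"linear":[0,0,0],"yaw":0},{"hand":-1,"linear":[0,0,-0.5],"yaw":0},{"hand":-1,"linear":[0,0,-1],"yaw":0}]'
```

```text
time_s: 3.95
position: [0.6521, 0.0146, 0.0276]
tool_rot: [[1.0, -0.004, 0.0], [-0.004, -1.0, 0.0], [0.0, -0.0, -1.0]]
contact_force: [-0.6, 0.4, 0.2]
gripper_width: 0.604
gripper_force: 0.0
time_s: 5.2
position: [0.6515, 0.0147, 0.0371]
tool_rot: [[1.0, -0.004, -0.001], [-0.004, -1.0, 0.0], [-0.001, -0.0, -1.0]]
contact_force: [-0.2, -0.1, -2.7]
gripper_width: 0.41
gripper_force: 59.9
```

```bash
python3 -m jog '[{"hand":-1,"linear":[0,0,-2],"yaw":0},{"hand":-1,"linear":[0,0,-5],"yaw":0},{"hand":-1,"linear":[0,0,-8],"yaw":0},{"hand":-1,"linear":[-1,-2.5,-11],"yaw":0},{"hand":-1,"linear":[-2.5,-6,-12.5],"yaw":0},{"hand":-1,"linear":[-4,-10.2,-12.5],"yaw":0},{"hand":-1,"linear":[-5.7,-14.5,-12.5],"yaw":0},{"hand":-1,"linear":[-7.4,-18.8,-12.5],"yaw":0},{"hand":-1,"linear":[-8.6,-22,-12.5],"yaw":0},{"hand":-1,"linear":[-9,-23,-12.5],"yaw":0}]'; python3 -m jog '[{"hand":-1,"linear":[-1,-2.5,0],"yaw":0},{"hand":-1,"linear":[-2.5,-6,0],"yaw":0},{"hand":-1,"linear":[-4,-10,0],"yaw":0},{"hand":-1,"linear":[-5,-13,0],"yaw":0},{"hand":-1,"linear":[-5.8,-15,2],"yaw":0},{"hand":-1,"linear":[-5.8,-15,4],"yaw":0},{"hand":-1,"linear":[-5.8,-15,6],"yaw":0},{"hand":-1,"linear":[-5.8,-15,6],"yaw":0},{"hand":-1,"linear":[-5.8,-15,6],"yaw":0},{"hand":-1,"linear":[-5.8,-15,6],"yaw":0}]'
```

```text
time_s: 6.45
position: [0.5616, 0.2482, 0.1636]
tool_rot: [[1.0, 0.0, 0.001], [0.0, -1.0, 0.002], [0.001, -0.002, -1.0]]
contact_force: [0.7, -1.1, -2.3]
gripper_width: 0.408
gripper_force: 60.3
time_s: 7.7
position: [0.5061, 0.3953, 0.1032]
tool_rot: [[1.0, -0.004, 0.001], [-0.004, -1.0, 0.001], [0.001, -0.001, -1.0]]
contact_force: [-0.7, 1.1, -2.4]
gripper_width: 0.409
gripper_force: 60.3
```

```bash
python3 - <<'E'
from h import *
b,d,cal=look('wrist',[]);cv2.imwrite('pics/w2.png',b)
E
```

```text
t 7.7 tcp [506.1 395.3 103.2]
```

View pics/w2.png

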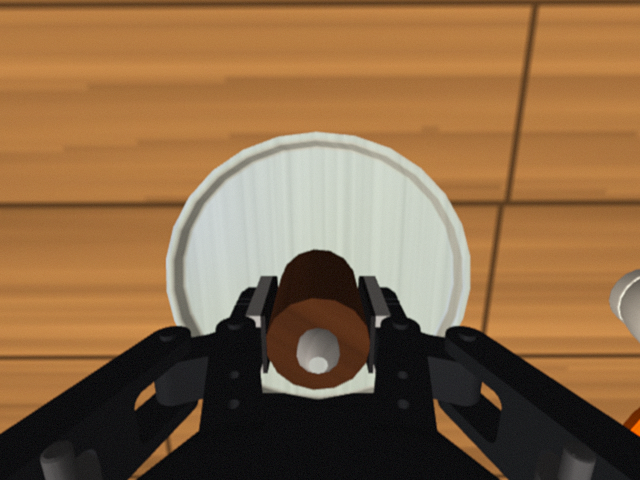

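The dish hangs level and centred between the pads, with its pin at (318,355). Lowering it to the mat.

```bash
python3 -m jog '[{"hand":-1,"linear":[-0.3,0,1.5],"yaw":0},{"hand":-1,"linear":[-0.3,0,3],"yaw":0},{"hand":-1,"linear":[-0.3,0,4.5],"yaw":0},{"hand":-1,"linear":[-0.3,0,5.7],"yaw":0},{"hand":-1,"linear":[-0.3,0,6.4],"yaw":0},{"hand":-1,"linear":[-0.3,0,6.8],"yaw":0},{"hand":-1,"linear":[-0.3,0,7],"yaw":0},{"hand":-1,"linear":[-0.3,0,7],"yaw":0},{"hand":-1,"linear":[-0.3,0,7],"yaw":0},{"hand":-1,"linear":[-0.3,0,7],"yaw":0}]'
```

```text
time_s: 9.0
position: [0.5027, 0.3954, 0.0327]
tool_rot: [[1.0, -0.004, 0.001], [-0.004, -1.0, 0.001], [0.001, -0.001, -1.0]]
contact_force: [-0.3, -0.2, -0.1]
gripper_width: 0.41
gripper_force: 60.5
```

```bash
python3 -m jog '[{"hand":1,"linear":[0,0,0],"yaw":0},{"hand":1,"linear":[0,0,0],"yaw":0},{"hand":1,"linear":[0,0,0],"yaw":0},{"hand":1,"linear":[0,0,0],"yaw":0},{"hand":1,"linear":[0,0,0],"yaw":0},{"hand":1,"linear":[0,0,-2],"yaw":0},{"hand":1,"linear":[0,0,-5],"yaw":0},{"hand":1,"linear":[0,0,-9],"yaw":0},{"hand":1,"linear":[0,0,-13],"yaw":0},{"hand":1,"linear":[0,0,-15],"yaw":0}]'; python3 - <<'E'
from h import *
b,d,cal=look('wrist',[(311,150,.027,'l')]);cv2.imwrite('pics/w3.png',b)
look('top',[(100,230,.027,'l')]);look('scene',[(487,410,.027,'l')])
E
```

```text
time_s: 10.25
position: [0.5032, 0.3961, 0.1866]
tool_rot: [[1.0, -0.004, 0.003], [-0.004, -1.0, 0.003], [0.003, -0.003, -1.0]]
contact_force: [0.4, 0.1, -0.8]
gripper_width: 1.001
gripper_force: 0.0
t 10.25 tcp [503.2 396.1 186.6]
wrist (311, 150, 0.027) [503.4 395.9 139.6 139.6]
t 10.3 tcp [503.9 396.7 188.6]
top (100, 230, 0.027) [502.3 392.1 139.1 139.3]
t 10.35 tcp [503.7 396.5 186.6]
scene (487, 410, 0.027) [502.7 394.4 138.9 139.6]
```

The large dish is within about 2 mm of the mat's centre in all three views. Next, the middle dish.

```bash
python3 -m jog '[{"hand":1,"linear":[-0.5,3,0],"yaw":-0.2},{"hand":1,"linear":[-1,8,0],"yaw":-0.2},{"hand":1,"linear":[-1.5,13.5,0],"yaw":-0.2},{"hand":1,"linear":[-2,19,0],"yaw":-0.2},{"hand":1,"linear":[-2.5,24.5,0],"yaw":-0.2},{"hand":1,"linear":[-3,30,0],"yaw":-0.2},{"hand":1,"linear":[-3.5,35,0],"yaw":-0.2},{"hand":1,"linear":[-4,40,0],"yaw":-0.2},{"hand":1,"linear":[-5,45,0],"yaw":-0.2},{"hand":1,"linear":[-6,49,0],"yaw":-0.2}]'; python3 -m jog '[{"hand":1,"linear":[0,3,0],"yaw":0},{"hand":1,"linear":[0,6,1],"yaw":0},{"hand":1,"linear":[0,7.5,2],"yaw":0},{"hand":1,"linear":[0,7.5,3.5],"yaw":0},{"hand":1,"linear":[0,7.5,3.5],"yaw":0},{"hand":1,"linear":[0,7.5,3.5],"yaw":0},{"hand":1,"linear":[0,7.5,3.5],"yaw":0},{"hand":1,"linear":[0,7.5,3.5],"yaw":0},{"hand":1,"linear":[0,7.5,3.5],"yaw":0},{"hand":1,"linear":[0,7.5,3.5],"yaw":0}]'; python3 - <<'E'
from h import *
b,d,cal=look('wrist',[(311,165,.022,'l')]);cv2.imwrite('pics/w4.png',b)
E
```

```text
time_s: 11.65
position: [0.4393, -0.0966, 0.1818]
tool_rot: [[1.0, -0.002, -0.001], [-0.002, -1.0, -0.0], [-0.001, 0.0, -1.0]]
contact_force: [0.7, -0.5, -0.2]
gripper_width: 1.002
gripper_force: 0.0
time_s: 12.9
position: [0.4405, -0.1695, 0.1474]
tool_rot: [[1.0, -0.0, 0.0], [-0.0, -1.0, -0.0], [0.0, 0.0, -1.0]]
contact_force: [-0.1, -0.7, 0.5]
gripper_width: 1.001
gripper_force: 0.0
t 12.9 tcp [ 440.5 -169.5  147.4]
wrist (311, 165, 0.022) [ 442.7 -169.3  113.   113.2]
```

```bash
python3 -m jog '[{"hand":1,"linear":[0.2,0,3],"yaw":0},{"hand":1,"linear":[0.2,0,6],"yaw":0},{"hand":1,"linear":[0.2,0,9],"yaw":0},{"hand":1,"linear":[0.2,0,11],"yaw":0},{"hand":1,"linear":[0.2,0,11.9],"yaw":0},{"hand":1,"linear":[0.2,0,11.9],"yaw":0},{"hand":1,"linear":[0.2,0,11.9],"yaw":0},{"hand":-1,"linear":[0.2,0,11.9],"yaw":0},{"hand":-1,"linear":[0.2,0,11.9],"yaw":0},{"hand":-1,"linear":[0.2,0,11.9],"yaw":0}]'; python3 -m jog '[{"hand":-1,"linear":[0,0,0],"yaw":0},{"hand":-1,"linear":[0,0,0],"yaw":0},{"hand":-1,"linear":[0,0,0],"yaw":0},{"hand":-1,"linear":[0,0,0],"yaw":0},{"hand":-1,"linear":[0,0,0],"yaw":0},{"hand":-1,"linear":[0,0,-1],"yaw":0},{"hand":-1,"linear":[0,0,-3],"yaw":0},{"hand":-1,"linear":[0,0,-7],"yaw":0},{"hand":-1,"linear":[0,0,-11],"yaw":0},{"hand":-1,"linear":[0,0,-15],"yaw":0}]'; python3 - <<'E'
from h import *
b,d,cal=look('wrist',[])
E
```

```text
time_s: 14.2
position: [0.4427, -0.1697, 0.0287]
tool_rot: [[1.0, -0.001, 0.001], [-0.001, -1.0, -0.0], [0.001, 0.0, -1.0]]
contact_force: [-3.5, 2.3, 10.0]
gripper_width: 0.405
gripper_force: 58.7
time_s: 15.45
position: [0.4419, -0.1694, 0.18]
tool_rot: [[1.0, -0.0, -0.0], [-0.0, -1.0, 0.0], [-0.0, -0.0, -1.0]]
contact_force: [0.8, 0.8, -3.0]
gripper_width: 0.403
gripper_force: 60.3
t 15.45 tcp [ 441.9 -169.4  180. ]
```

```bash
python3 -m jog '[{"hand":-1,"linear":[0.3,-2.5,0],"yaw":0},{"hand":-1,"linear":[0.6,-6.5,0],"yaw":0},{"hand":-1,"linear":[1,-11,0],"yaw":0},{"hand":-1,"linear":[1.5,-15.5,0],"yaw":0},{"hand":-1,"linear":[2,-20,0],"yaw":0},{"hand":-1,"linear":[2.5,-24.5,0],"yaw":0},{"hand":-1,"linear":[3,-29,0],"yaw":0},{"hand":-1,"linear":[3.5,-33.5,0],"yaw":0},{"hand":-1,"linear":[4,-38,0],"yaw":0},{"hand":-1,"linear":[4.5,-42,0],"yaw":0}]'; python3 -m jog '[{"hand":-1,"linear":[0.5,-4,0],"yaw":0},{"hand":-1,"linear":[1,-8,0],"yaw":0},{"hand":-1,"linear":[1.3,-11.5,0],"yaw":0},{"hand":-1,"linear":[1.6,-13.5,0],"yaw":0},{"hand":-1,"linear":[1.6,-14.5,0],"yaw":0},{"hand":-1,"linear":[1.6,-14.5,1.5],"yaw":0},{"hand":-1,"linear":[1.6,-14.5,3],"yaw":0},{"hand":-1,"linear":[1.6,-14.5,4.5],"yaw":0},{"hand":-1,"linear":[1.6,-14.5,4.5],"yaw":0},{"hand":-1,"linear":[1.6,-14.5,4.5],"yaw":0}]'; python3 - <<'E'
from h import *
b,d,cal=look('wrist',[]);cv2.imwrite('pics/w5.png',b)
b,d,cal=look('scene',[]);cv2.imwrite('pics/s5.png',cv2.resize(b[240:460,380:600],None,fx=2.5,fy=2.5))
E
```

```text
time_s: 16.75
position: [0.4872, 0.2519, 0.1784]
tool_rot: [[1.0, 0.0, -0.0], [0.0, -1.0, -0.0], [-0.0, 0.0, -1.0]]
contact_force: [-0.0, -0.6, -2.4]
gripper_width: 0.407
gripper_force: 60.5
time_s: 18.0
position: [0.504, 0.3953, 0.1335]
tool_rot: [[1.0, -0.001, 0.0], [-0.001, -1.0, 0.0], [0.0, -0.0, -1.0]]
contact_force: [0.0, 0.7, -2.7]
gripper_width: 0.407
gripper_force: 60.5
t 18.0 tcp [504.  395.3 133.5]
t 18.05 tcp [504.1 395.6 133.8]
```

View pics/s5.png

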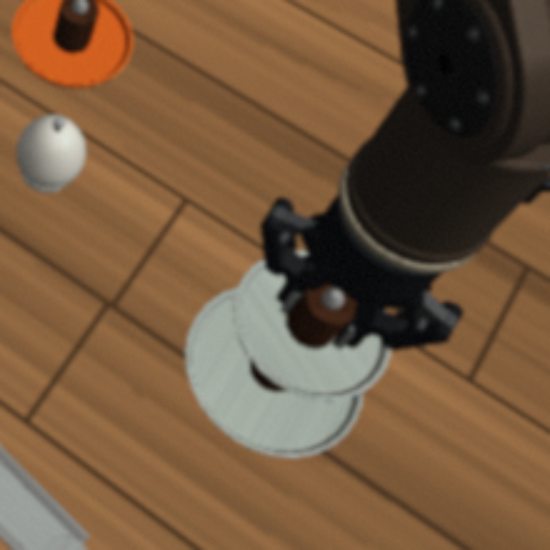

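The scene crop shows the middle dish held level above the large one, whose post is visible at (265,380). Lowering it over the pin.

```bash
python3 -m jog '[{"hand":-1,"linear":[-0.1,0,0.7],"yaw":0},{"hand":-1,"linear":[-0.1,0,1.4],"yaw":0},{"hand":-1,"linear":[-0.1,0,2],"yaw":0},{"hand":-1,"linear":[-0.1,0,2.5],"yaw":0},{"hand":-1,"linear":[-0.1,0,2.9],"yaw":0},{"hand":-1,"linear":[-0.1,0,3.2],"yaw":0},{"hand":-1,"linear":[-0.1,0,3.4],"yaw":0},{"hand":-1,"linear":[-0.1,0,3.4],"yaw":0},{"hand":-1,"linear":[-0.1,0,3.4],"yaw":0},{"hand":-1,"linear":[-0.1,0,3.4],"yaw":0}]'
```

```text
time_s: 19.35
position: [0.503, 0.3956, 0.0998]
tool_rot: [[1.0, -0.0, 0.001], [-0.0, -1.0, 0.001], [0.001, -0.001, -1.0]]
contact_force: [-1.3, -1.1, 5.5]
gripper_width: 0.406
gripper_force: 61.0
```

Contact came at the expected height (99.8 mm against about 99.5 mm). Releasing, rising and looking.

```bash
python3 -m jog '[{"hand":1,"linear":[0,0,0],"yaw":0},{"hand":1,"linear":[0,0,0],"yaw":0},{"hand":1,"linear":[0,0,0],"yaw":0},{"hand":1,"linear":[0,0,0],"yaw":0},{"hand":1,"linear":[0,0,0],"yaw":0},{"hand":1,"linear":[0,0,-2],"yaw":0},{"hand":1,"linear":[0,0,-5],"yaw":0},{"hand":1,"linear":[0,0,-9],"yaw":0},{"hand":1,"linear":[0,0,-11],"yaw":0},{"hand":1,"linear":[0,0,-11],"yaw":0}]'; python3 - <<'E'
from h import *
b,d,cal=look('wrist',[(311,150,.093,'l')]);cv2.imwrite('pics/w6.png',b)
look('top',[(100,230,.093,'l')])
E
```

```text
time_s: 20.6
position: [0.5035, 0.3961, 0.2111]
tool_rot: [[1.0, -0.0, 0.003], [-0.0, -1.0, 0.002], [0.003, -0.002, -1.0]]
contact_force: [0.8, 0.2, -0.2]
gripper_width: 1.001
gripper_force: 0.0
t 20.6 tcp [503.5 396.1 211.1]
wrist (311, 150, 0.093) [509.7 395.9 115.5 127.6]
t 20.65 tcp [502.9 395.5 209.6]
top (100, 230, 0.093) [498.3 374.6 132.6 144.6]
```

View pics/w6.png

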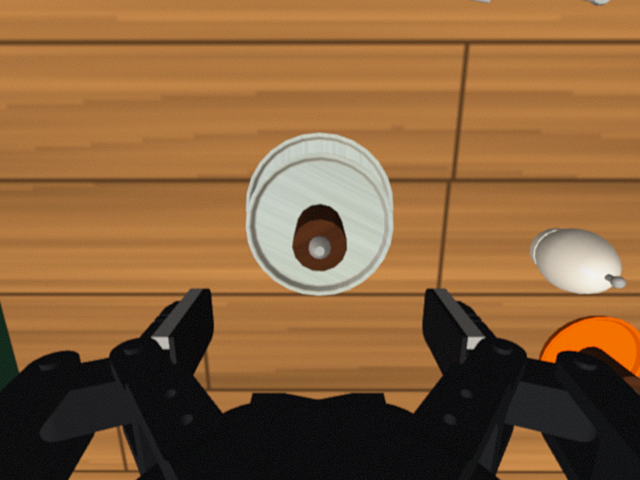

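The middle dish sits on the large one, with its rim centred near (320,225) and the pin tip at (319,248). Checking its height by depth, then going to the small dish at about (502,-419).

```bash
python3 - <<'E'
from h import *
b,d,cal=look('wrist',[])
print('M rim',np.round(1000*ray(cal,320,225,.093),1),'pin',np.round(1000*ray(cal,319,246,.146),1))
T=np.array(cal['cam_to_world'])
for u,v in[(319,262),(310,260),(300,255),(338,255),(270,240),(370,240),(320,180)]:
    D=d[v,u];print((u,v),np.round(1000*(T@[(u-cal['cx'])/cal['fx']*D,(v-cal['cy'])/cal['fy']*D,D,1])[:3],1))
E
python3 -m jog '[{"hand":1,"linear":[0,3,0],"yaw":0},{"hand":1,"linear":[0,8,0],"yaw":0},{"hand":1,"linear":[0,13.5,0],"yaw":0},{"hand":1,"linear":[0,19,0],"yaw":0},{"hand":1,"linear":[0,25,0],"yaw":0},{"hand":1,"linear":[0,31,0],"yaw":0},{"hand":1,"linear":[0,37,0],"yaw":0},{"hand":1,"linear":[0,43,0],"yaw":0},{"hand":1,"linear":[0,48,0],"yaw":0},{"hand":1,"linear":[0,51,0],"yaw":0}]'; python3 -m jog '[{"hand":1,"linear":[0,4,0],"yaw":0},{"hand":1,"linear":[0,9,0],"yaw":0},{"hand":1,"linear":[0,14,0],"yaw":0},{"hand":1,"linear":[0,19,0],"yaw":0},{"hand":1,"linear":[0,24,1],"yaw":0},{"hand":1,"linear":[0,28,3],"yaw":0},{"hand":1,"linear":[0,30.4,6],"yaw":0},{"hand":1,"linear":[0,30.4,6],"yaw":0},{"hand":1,"linear":[0,30.4,6],"yaw":0},{"hand":1,"linear":[0,30.4,6],"yaw":0}]'; python3 - <<'E'
from h import *
b,d,cal=look('wrist',[(311,175,.022,'l'),(311,190,.022,'l')]);cv2.imwrite('pics/w7.png',b)
E
```

```text
t 20.7 tcp [502.5 395.1 208.6]
M rim [504.4 393.7  93. ] pin [505.2 394.7 146. ]
(319, 262) [491.1 394.6 136.3]
(310, 260) [493.2 400.4 138.3]
(300, 255) [496.7 406.8 138.5]
(338, 255) [496.7 382.5 138.6]
(270, 240) [490.8 432.8  87.6]
(370, 240) [490.8 354.6  87.6]
(320, 180) [537.7 393.8  87.7]
time_s: 22.0
position: [0.5014, -0.1176, 0.2082]
tool_rot: [[1.0, -0.004, -0.002], [-0.004, -1.0, -0.001], [-0.002, 0.001, -1.0]]
contact_force: [-0.3, 0.1, -0.4]
gripper_width: 1.001
gripper_force: 0.0
time_s: 23.25
position: [0.5033, -0.4176, 0.1502]
tool_rot: [[1.0, 0.001, 0.001], [0.001, -1.0, -0.0], [0.001, 0.0, -1.0]]
contact_force: [1.2, -0.8, -0.5]
gripper_width: 1.0
gripper_force: 0.0
t 23.25 tcp [ 503.3 -417.6  150.2]
wrist (311, 175, 0.022) [ 502.6 -418.8   89.    89.2]
wrist (311, 190, 0.022) [ 502.6 -418.8   89.    89.2]
```

The middle dish is seated: its floor is level at 87.6 mm (87 expected) and its post top is at about 138 mm (137 expected). The small dish measures 89 mm across at (502.6,-418.8). Grasping it.

```bash
python3 -m jog '[{"hand":1,"linear":[-0.1,0.1,3],"yaw":0},{"hand":1,"linear":[-0.1,0.1,6],"yaw":0},{"hand":1,"linear":[-0.1,0.1,9],"yaw":0},{"hand":1,"linear":[-0.1,0.1,11],"yaw":0},{"hand":1,"linear":[-0.1,0.1,12.2],"yaw":0},{"hand":1,"linear":[-0.1,0.1,12.2],"yaw":0},{"hand":1,"linear":[-0.1,0.1,12.2],"yaw":0},{"hand":-1,"linear":[-0.1,0.1,12.2],"yaw":0},{"hand":-1,"linear":[-0.1,0.1,12.2],"yaw":0},{"hand":-1,"linear":[-0.1,0.1,12.2],"yaw":0}]'; python3 -m jog '[{"hand":-1,"linear":[0,0,0],"yaw":0},{"hand":-1,"linear":[0,0,0],"yaw":0},{"hand":-1,"linear":[0,0,0],"yaw":0},{"hand":-1,"linear":[0,0,0],"yaw":0},{"hand":-1,"linear":[0,0,0],"yaw":0},{"hand":-1,"linear":[0,0,-2],"yaw":0},{"hand":-1,"linear":[0,0,-6],"yaw":0},{"hand":-1,"linear":[0,0,-11],"yaw":0},{"hand":-1,"linear":[0,0,-16],"yaw":0},{"hand":-1,"linear":[0,0,-21],"yaw":0}]'; python3 -m jog '[{"hand":-1,"linear":[0,-2.5,0],"yaw":0},{"hand":-1,"linear":[0,-7,0],"yaw":0},{"hand":-1,"linear":[0,-12,0],"yaw":0},{"hand":-1,"linear":[0,-17,0],"yaw":0},{"hand":-1,"linear":[0,-22,0],"yaw":0},{"hand":-1,"linear":[0,-27,0],"yaw":0},{"hand":-1,"linear":[0,-32,0],"yaw":0},{"hand":-1,"linear":[0,-37,0],"yaw":0},{"hand":-1,"linear":[0,-41,0],"yaw":0},{"hand":-1,"linear":[0,-43,0],"yaw":0}]'
```

```text
time_s: 24.55
position: [0.5016, -0.4196, 0.0278]
tool_rot: [[1.0, -0.0, 0.001], [-0.0, -1.0, -0.0], [0.001, 0.0, -1.0]]
contact_force: [-0.1, -1.1, 0.5]
gripper_width: 0.405
gripper_force: 59.8
time_s: 25.8
position: [0.5009, -0.4194, 0.24]
tool_rot: [[1.0, -0.001, 0.0], [-0.001, -1.0, -0.0], [0.0, 0.0, -1.0]]
contact_force: [-0.2, -1.3, -3.4]
gripper_width: 0.411
gripper_force: 60.1
time_s: 27.05
position: [0.5011, 0.0131, 0.2383]
tool_rot: [[1.0, 0.003, 0.001], [0.003, -1.0, 0.001], [0.001, -0.001, -1.0]]
contact_force: [0.6, -0.6, -2.5]
gripper_width: 0.41
gripper_force: 60.4
```

```bash
python3 -m jog '[{"hand":-1,"linear":[0,-4,0],"yaw":0},{"hand":-1,"linear":[0,-9,0],"yaw":0},{"hand":-1,"linear":[0,-14,0],"yaw":0},{"hand":-1,"linear":[0,-19,0],"yaw":0},{"hand":-1,"linear":[0,-24,0],"yaw":0},{"hand":-1,"linear":[0.1,-29,0],"yaw":0},{"hand":-1,"linear":[0.2,-33.5,0],"yaw":0},{"hand":-1,"linear":[0.2,-36.5,0],"yaw":0},{"hand":-1,"linear":[0.2,-38.2,0],"yaw":0},{"hand":-1,"linear":[0.2,-38.2,0],"yaw":0}]'; python3 -m jog '[{"hand":-1,"linear":[0,0,1],"yaw":0},{"hand":-1,"linear":[0,0,2],"yaw":0},{"hand":-1,"linear":[0,0,3],"yaw":0},{"hand":-1,"linear":[0,0,4],"yaw":0},{"hand":-1,"linear":[0,0,4.3],"yaw":0},{"hand":-1,"linear":[0,0,4.3],"yaw":0},{"hand":-1,"linear":[0,0,4.3],"yaw":0},{"hand":-1,"linear":[0,0,4.3],"yaw":0},{"hand":-1,"linear":[0,0,4.3],"yaw":0},{"hand":-1,"linear":[0,0,4.3],"yaw":0}]'
```

```text
time_s: 28.3
position: [0.5034, 0.3929, 0.2375]
tool_rot: [[1.0, 0.001, -0.0], [0.001, -1.0, -0.0], [-0.0, 0.0, -1.0]]
contact_force: [-0.6, 0.6, -2.2]
gripper_width: 0.41
gripper_force: 60.4
time_s: 29.55
position: [0.5037, 0.3924, 0.1944]
tool_rot: [[1.0, -0.0, 0.0], [-0.0, -1.0, 0.0], [0.0, -0.0, -1.0]]
contact_force: [-0.5, -0.4, -2.5]
gripper_width: 0.41
gripper_force: 60.4
```

```bash
python3 -m jog '[{"hand":-1,"linear":[0,-0.3,0],"yaw":0},{"hand":-1,"linear":[0,-0.3,0.5],"yaw":0},{"hand":-1,"linear":[0,-0.3,1],"yaw":0},{"hand":-1,"linear":[0,-0.3,1.5],"yaw":0},{"hand":-1,"linear":[0,-0.3,2],"yaw":0},{"hand":-1,"linear":[0,-0.3,2.4],"yaw":0},{"hand":-1,"linear":[0,-0.3,2.7],"yaw":0},{"hand":-1,"linear":[0,-0.3,2.9],"yaw":0},{"hand":-1,"linear":[0,-0.3,2.9],"yaw":0},{"hand":-1,"linear":[0,-0.3,2.9],"yaw":0}]'
```

```text
time_s: 30.8
position: [0.5038, 0.3955, 0.1655]
tool_rot: [[1.0, -0.0, 0.0], [-0.0, -1.0, 0.0], [0.0, -0.0, -1.0]]
contact_force: [-0.3, 0.0, -2.5]
gripper_width: 0.404
gripper_force: 60.4
```

```bash
python3 -m jog '[{"hand":-1,"linear":[0,0,0.1],"yaw":0},{"hand":-1,"linear":[0,0,0.1],"yaw":0},{"hand":1,"linear":[0,0,0.1],"yaw":0},{"hand":1,"linear":[0,0,0.1],"yaw":0},{"hand":1,"linear":[0,0,0.1],"yaw":0},{"hand":1,"linear":[0,0,0.1],"yaw":0},{"hand":1,"linear":[0,0,0.1],"yaw":0},{"hand":1,"linear":[0,0,-2],"yaw":0},{"hand":1,"linear":[0,0,-6],"yaw":0},{"hand":1,"linear":[0,0,-11],"yaw":0}]'; python3 - <<'E'
from h import *
b,d,cal=look('wrist',[]);cv2.imwrite('pics/w8.png',b)
T=np.array(cal['cam_to_world'])
for u,v in[(310,260),(300,255),(338,255),(280,240),(360,240),(320,190)]:
    D=d[v,u];print((u,v),np.round(1000*(T@[(u-cal['cx'])/cal['fx']*D,(v-cal['cy'])/cal['fy']*D,D,1])[:3],1))
E
```

```text
time_s: 32.05
position: [0.5032, 0.3949, 0.2755]
tool_rot: [[1.0, -0.0, -0.002], [-0.0, -1.0, -0.001], [-0.002, 0.001, -1.0]]
contact_force: [1.1, -0.3, 0.1]
gripper_width: 1.0
gripper_force: 0.0
t 32.05 tcp [503.2 394.9 275.5]
(310, 260) [493.2 400.2 203.6]
(300, 255) [496.8 406.6 203.8]
(338, 255) [496.9 382.1 204.2]
(280, 240) [491.1 424.8 153.6]
(360, 240) [491.5 362.1 154.8]
(320, 190) [530.9 393.5 155.1]
```

View pics/w8.png

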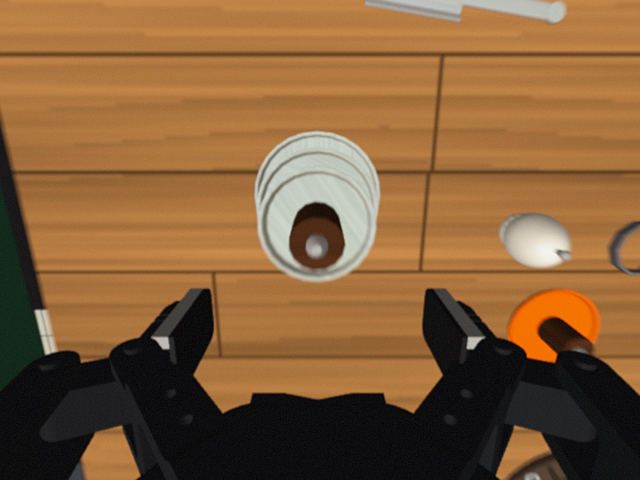

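The small dish is seated: floor at about 154 mm (153 expected), post top at about 204 mm (203 expected), pin tip at (317,245). Going to the egg.

```bash
python3 - <<'E'
from h import *
b,d,cal=look('wrist',[])
print('S rim',np.round(1000*ray(cal,318,226,.159),1),'pin',np.round(1000*ray(cal,317,245,.212),1))
E
python3 -m jog '[{"hand":1,"linear":[-0.5,2.5,0],"yaw":0},{"hand":1,"linear":[-1.5,7,0],"yaw":0},{"hand":1,"linear":[-2.5,12,0],"yaw":0},{"hand":1,"linear":[-3.5,17,1],"yaw":0},{"hand":1,"linear":[-4.3,21,3],"yaw":0},{"hand":1,"linear":[-4.8,23.5,5],"yaw":0},{"hand":1,"linear":[-4.8,24.2,7],"yaw":0},{"hand":1,"linear":[-4.8,24.2,9],"yaw":0},{"hand":1,"linear":[-4.8,24.2,9],"yaw":0},{"hand":1,"linear":[-4.8,24.2,9],"yaw":0}]'; python3 -m jog '[{"hand":1,"linear":[0,0,0],"yaw":0},{"hand":1,"linear":[0,0,0],"yaw":0},{"hand":1,"linear":[0,0,0],"yaw":0},{"hand":1,"linear":[0,0,0],"yaw":0},{"hand":1,"linear":[0,0,0],"yaw":0},{"hand":1,"linear":[0,0,0],"yaw":0},{"hand":1,"linear":[0,0,0],"yaw":0},{"hand":1,"linear":[0,0,0],"yaw":0},{"hand":1,"linear":[0,0,0],"yaw":0},{"hand":1,"linear":[0,0,0],"yaw":0}]'; python3 - <<'E'
from h import *
b,d,cal=look('wrist',[(315,200,.034,'l'),(315,220,.034,'l')]);cv2.imwrite('pics/w9.png',b)
E
```

```text
t 32.1 tcp [505.3 397.2 283.8]
S rim [504.8 398.1 159. ] pin [506.2 398.4 212. ]
time_s: 33.4
position: [0.4559, 0.1538, 0.1859]
tool_rot: [[1.0, -0.0, 0.001], [-0.0, -1.0, 0.0], [0.001, -0.0, -1.0]]
contact_force: [-0.0, 0.8, -0.4]
gripper_width: 0.999
gripper_force: 0.0
time_s: 34.65
position: [0.4556, 0.1534, 0.1853]
tool_rot: [[1.0, -0.0, 0.0], [-0.0, -1.0, -0.0], [0.0, 0.0, -1.0]]
contact_force: [0.9, 0.5, 0.2]
gripper_width: 1.003
gripper_force: 0.0
t 34.65 tcp [455.6 153.4 185.3]
wrist (315, 200, 0.034) [454.3 153.7  60.2  62.6]
wrist (315, 220, 0.034) [454.3 153.7  60.2  62.6]
```

View pics/w9.png

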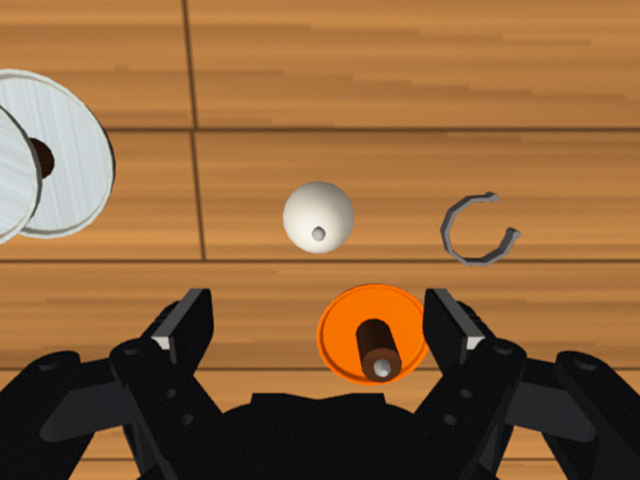

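The egg is centred at (318,217), with its peg at (318,233). The silhouette leans because of the egg's height, so its true axis is near (456.5,154.5). Descending to TCP z of about 22.5 mm, which keeps the gripper body clear of the peg.

```bash
python3 -m jog '[{"hand":1,"linear":[0.1,-0.1,2.5],"yaw":0},{"hand":1,"linear":[0.1,-0.1,5.5],"yaw":0},{"hand":1,"linear":[0.1,-0.1,8.5],"yaw":0},{"hand":1,"linear":[0.1,-0.1,11],"yaw":0},{"hand":1,"linear":[0.1,-0.1,13],"yaw":0},{"hand":1,"linear":[0.1,-0.1,14.5],"yaw":0},{"hand":1,"linear":[0.1,-0.1,15.5],"yaw":0},{"hand":1,"linear":[0.1,-0.1,16.2],"yaw":0},{"hand":1,"linear":[0.1,-0.1,16.2],"yaw":0},{"hand":1,"linear":[0.1,-0.1,16.2],"yaw":0}]'
```

```text
time_s: 35.95
position: [0.4569, 0.1546, 0.0237]
tool_rot: [[1.0, -0.0, 0.001], [-0.0, -1.0, 0.0], [0.001, -0.0, -1.0]]
contact_force: [0.2, 0.2, -0.7]
gripper_width: 0.998
gripper_force: 0.0
```

```bash
python3 -m jog '[{"hand":-1,"linear":[0,0,0],"yaw":0},{"hand":-1,"linear":[0,0,0],"yaw":0},{"hand":-1,"linear":[0,0,0],"yaw":0},{"hand":-1,"linear":[0,0,0],"yaw":0},{"hand":-1,"linear":[0,0,0],"yaw":0},{"hand":-1,"linear":[0,0,0],"yaw":0},{"hand":-1,"linear":[0,0,0],"yaw":0},{"hand":-1,"linear":[0,0,-0.3],"yaw":0},{"hand":-1,"linear":[0,0,-0.7],"yaw":0},{"hand":-1,"linear":[0,0,-1],"yaw":0}]'; python3 - <<'E'
from h import *
b,d,cal=look('scene',[]);cv2.imwrite('pics/s10.png',cv2.resize(b[230:380,320:520],None,fx=3,fy=3))
E
```

```text
time_s: 37.2
position: [0.4566, 0.1544, 0.0335]
tool_rot: [[1.0, -0.0, -0.0], [-0.0, -1.0, -0.0], [-0.0, 0.0, -1.0]]
contact_force: [0.4, 0.2, -1.5]
gripper_width: 0.666
gripper_force: 64.3
t 37.2 tcp [456.6 154.4  33.5]
```

View pics/s10.png

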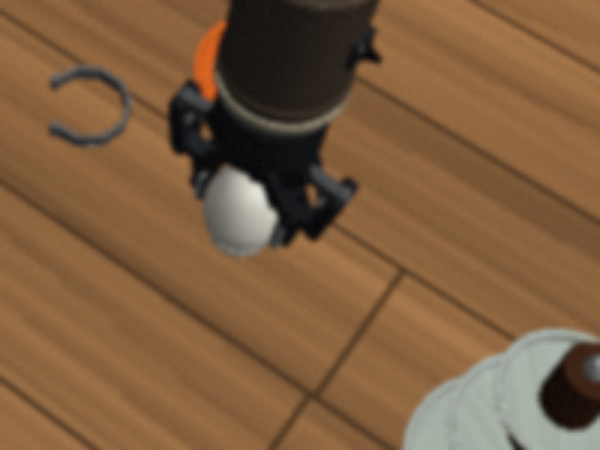

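The egg is held upright (opening about 57 mm, gripped a little above its widest part). Lifting gently.

```bash
python3 -m jog '[{"hand":-1,"linear":[0,0,-1],"yaw":0},{"hand":-1,"linear":[0,0,-3],"yaw":0},{"hand":-1,"linear":[0,0,-6],"yaw":0},{"hand":-1,"linear":[0,0,-9],"yaw":0},{"hand":-1,"linear":[0,0,-12],"yaw":0},{"hand":-1,"linear":[0,0,-15],"yaw":0},{"hand":-1,"linear":[0,0,-18],"yaw":0},{"hand":-1,"linear":[0,0,-21],"yaw":0},{"hand":-1,"linear":[0,0,-23.5],"yaw":0},{"hand":-1,"linear":[0,0,-24.7],"yaw":0}]'; python3 -m jog '[{"hand":-1,"linear":[0.2,-1,0],"yaw":0},{"hand":-1,"linear":[0.7,-3.5,0],"yaw":0},{"hand":-1,"linear":[1.2,-6.5,0],"yaw":0},{"hand":-1,"linear":[1.8,-9.5,0],"yaw":0},{"hand":-1,"linear":[2.4,-12.5,0],"yaw":0},{"hand":-1,"linear":[3,-15.5,0],"yaw":0},{"hand":-1,"linear":[3.6,-18.5,0],"yaw":0},{"hand":-1,"linear":[4.1,-21.2,0],"yaw":0},{"hand":-1,"linear":[4.5,-23.2,0],"yaw":0},{"hand":-1,"linear":[4.7,-24.2,0],"yaw":0}]'; python3 -m jog '[{"hand":-1,"linear":[0,0,0],"yaw":0},{"hand":-1,"linear":[0,0,0],"yaw":0},{"hand":-1,"linear":[0,0,0.5],"yaw":0},{"hand":-1,"linear":[0,0,1],"yaw":0},{"hand":-1,"linear":[0,0,1.5],"yaw":0},{"hand":-1,"linear":[0,0,2],"yaw":0},{"hand":-1,"linear":[0,0,2],"yaw":0},{"hand":-1,"linear":[0,0,2],"yaw":0},{"hand":-1,"linear":[0,0,2],"yaw":0},{"hand":-1,"linear":[0,0,2],"yaw":0}]'; python3 - <<'E'
from h import *
b,d,cal=look('scene',[]);b2,_,_=look('wrist',[]);
cv2.imwrite('pics/c11.png',np.hstack([cv2.resize(b[220:460,380:600],(440,480)),cv2.resize(b2,(360,480))]))
E
```

```text
time_s: 38.5
position: [0.4568, 0.1545, 0.2819]
tool_rot: [[1.0, -0.0, 0.002], [-0.0, -1.0, 0.001], [0.002, -0.001, -1.0]]
contact_force: [-0.4, -0.2, -2.6]
gripper_width: 0.671
gripper_force: 64.6
time_s: 39.75
position: [0.5028, 0.3979, 0.2784]
tool_rot: [[1.0, 0.001, -0.002], [0.001, -1.0, -0.001], [-0.002, 0.001, -1.0]]
contact_force: [0.2, 0.3, -3.2]
gripper_width: 0.67
gripper_force: 64.5
time_s: 41.0
position: [0.5038, 0.3965, 0.2604]
tool_rot: [[1.0, -0.0, 0.0], [-0.0, -1.0, 0.0], [0.0, -0.0, -1.0]]
contact_force: [0.9, 0.0, -2.4]
gripper_width: 0.67
gripper_force: 64.5
t 41.0 tcp [503.8 396.5 260.4]
t 41.05 tcp [503.7 396.5 260.4]
```

View pics/c11.png

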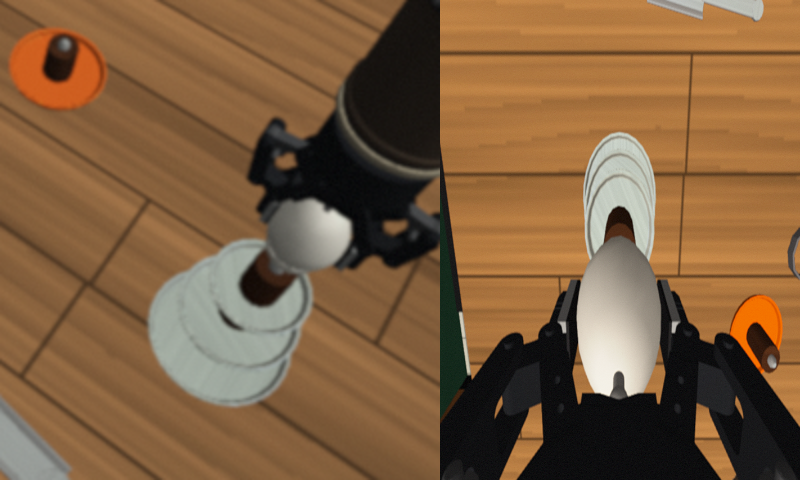

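The egg is upright and centred over the small dish's post. Lowering it.

```bash
python3 -m jog '[{"hand":-1,"linear":[0,0.1,0.5],"yaw":0},{"hand":-1,"linear":[0,0.1,1],"yaw":0},{"hand":-1,"linear":[0,0.1,1.5],"yaw":0},{"hand":-1,"linear":[0,0.1,2],"yaw":0},{"hand":-1,"linear":[0,0.1,2.4],"yaw":0},{"hand":-1,"linear":[0,0.1,2.8],"yaw":0},{"hand":-1,"linear":[0,0.1,3.1],"yaw":0},{"hand":-1,"linear":[0,0.1,3.3],"yaw":0},{"hand":-1,"linear":[0,0.1,3.3],"yaw":0},{"hand":-1,"linear":[0,0.1,3.3],"yaw":0}]'
```

```text
time_s: 42.35
position: [0.5038, 0.3954, 0.2274]
tool_rot: [[1.0, -0.0, 0.0], [-0.0, -1.0, 0.0], [0.0, -0.0, -1.0]]
contact_force: [-0.6, 1.0, -2.5]
gripper_width: 0.671
gripper_force: 64.6
```

```bash
python3 -m jog '[{"hand":-1,"linear":[0,0,0.05],"yaw":0},{"hand":-1,"linear":[0,0,0.1],"yaw":0},{"hand":-1,"linear":[0,0,0.1],"yaw":0},{"hand":-1,"linear":[0,0,0.1],"yaw":0},{"hand":-1,"linear":[0,0,0.1],"yaw":0},{"hand":-1,"linear":[0,0,0.1],"yaw":0},{"hand":-1,"linear":[0,0,0.1],"yaw":0},{"hand":-1,"linear":[0,0,0.1],"yaw":0},{"hand":-1,"linear":[0,0,0.1],"yaw":0},{"hand":-1,"linear":[0,0,0.1],"yaw":0}]'
```

```text
time_s: 43.6
position: [0.5039, 0.3956, 0.2266]
tool_rot: [[1.0, -0.0, 0.001], [-0.0, -1.0, 0.0], [0.001, -0.0, -1.0]]
contact_force: [-0.5, 0.1, 5.1]
gripper_width: 0.665
gripper_force: 65.3
```

Contact came at exactly the expected height. Releasing and rising straight up.

```bash
python3 -m jog '[{"hand":0.7,"linear":[0,0,0],"yaw":0},{"hand":1,"linear":[0,0,0],"yaw":0},{"hand":1,"linear":[0,0,0],"yaw":0},{"hand":1,"linear":[0,0,0],"yaw":0},{"hand":1,"linear":[0,0,0],"yaw":0},{"hand":1,"linear":[0,0,-1],"yaw":0},{"hand":1,"linear":[0,0,-3],"yaw":0},{"hand":1,"linear":[0,0,-6],"yaw":0},{"hand":1,"linear":[0,0,-9],"yaw":0},{"hand":1,"linear":[0,0,-12],"yaw":0}]';  python3 -m jog '[{"hand":1,"linear":[0,1,0],"yaw":0},{"hand":1,"linear":[0,4,0],"yaw":0},{"hand":1,"linear":[0,8,0],"yaw":0},{"hand":1,"linear":[0,12,0],"yaw":0},{"hand":1,"linear":[0,16,0],"yaw":0},{"hand":1,"linear":[0,19,0],"yaw":0},{"hand":1,"linear":[0,20,0],"yaw":0},{"hand":1,"linear":[0,20,0],"yaw":0},{"hand":1,"linear":[0,20,0],"yaw":0},{"hand":1,"linear":[0,20,0],"yaw":0}]'; python3 - <<'E'
from h import *
b,d,cal=look('scene',[]);b2,d2,c2=look('top',[])
T=np.array(c2['cam_to_world']);v,u=np.mgrid[190:250,60:150];D=d2[190:250,60:150]
P=np.einsum('ij,jhw->ihw',T,np.stack([(u-c2['cx'])/c2['fx']*D,(v-c2['cy'])/c2['fy']*D,D,np.ones_like(D)]))
print('top height',np.percentile(P[2][D>0],[98,99.5,100]));q=P[2]>.24;print('egg top xy',P[0][q].mean(),P[1][q].mean(),q.sum())
cv2.imwrite('pics/c12.png',np.hstack([cv2.resize(b[200:460,380:600],(440,520)),cv2.resize(b2[160:280,40:130],(360,480+40))]))
E
```

```text
time_s: 44.85
position: [0.5037, 0.3954, 0.3482]
tool_rot: [[1.0, -0.0, 0.001], [-0.0, -1.0, 0.001], [0.001, -0.001, -1.0]]
contact_force: [0.9, -0.5, -0.8]
gripper_width: 1.005
gripper_force: 0.0
time_s: 46.1
position: [0.5034, 0.1967, 0.3461]
tool_rot: [[1.0, 0.001, -0.0], [0.001, -1.0, 0.0], [-0.0, -0.0, -1.0]]
contact_force: [0.1, -0.5, -0.8]
gripper_width: 1.0
gripper_force: 0.0
t 46.1 tcp [503.4 196.7 346.1]
t 46.15 tcp [503.5 196.5 346.1]
top height [0.78624228 0.78772177 0.79058469]
egg top xy 0.44369756710819297 0.15315134023839969 5268
```

View pics/c12.png

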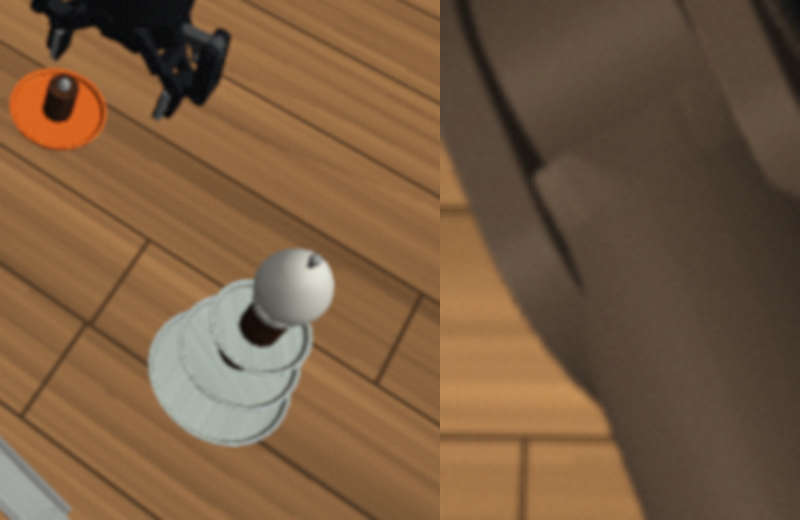

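The scene view shows the tower standing straight, with the egg upright on the top post and the arm clear. The arm blocks the top camera.

```bash
python3 -c "
from station import bot;print(bot.hand_in())"
```

```text
the job is handed in; nothing more can be done
None
```

I stacked the key stand on the mat (largest, middle and smallest dish, then the egg), let go with the arm clear, and handed it in at about 46 s; the hand-in returned no verdict, the large dish measured within about 2 mm of the mat's centre, the two upper dishes within about 2 mm of their expected heights, and the egg's seating rests on its release height and one scene picture.

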